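Load and lock the sample carrier of the vaporiser oven

TASK

Load the small box-shaped oven on the bench and start it. Stand the porcelain crucible upright in the round pocket of the steel carrier, then push the carrier, by the knob at the end of its rod, through the sprung flap until it is fully home and the flap has fallen shut behind it. Then take the plastic retaining clip from its block, press it straight down onto the groove of the push rod, between the rod rest and the oven, until it snaps home, and only then press the start key on the oven's roof right down and let it go; keep the crucible upright and leave the other things on the bench where they are.

Things in the scene. Friction and masses are not known exactly. Their poses are not given: they have to be found in the camera images.
- crucible_mid (a point): Loose white porcelain crucible, an open cup standing upright on the worktop: 30 mm high, rim 39 mm across, tapering to a foot 22 mm across, about 30 g. This point is on its axis half-way up, 15 mm above the foot; z up. Best held across the rim with the fingertips 7 mm or more above the foot.
- oven_mouth (a point): Low white oven, fixed: 116 mm wide, 142 deep, top at 78 mm. This point: middle of its mouth, in the plane of the front face, 30 mm above the worktop. x points level into the oven, y across, z up. Mouth 72 mm wide, from 5 to 60 mm high. At -x an aluminium loading rail runs out 175 mm: a plate 5 mm thick with two guides 10 mm high, 64 mm apart, leading through the mouth to the back.
- rod_rest (a point): Forked rest for the push rod at the outer end of the loading rail, 165 mm before the oven's front face; this point is on the rod's axis, 30 mm above the worktop, axes as oven_mouth. 12 mm thick along x, slot 17 mm wide and open at the top, prongs 42 mm above the worktop.
- flap (a joint): Angle (rad) of the sprung steel flap in the mouth: 0 shut, to 1.5 open. Hinged at the top, 57 mm above the worktop, it reaches 49 mm down and swings inwards only; a light spring (about 1 to 2 N at its lower edge) shuts it. A notch 21 mm wide lets it shut over the push rod. It falls shut once the carrier's tray has wholly passed it.
- carrier_pocket (a point): Loose steel carrier, 0.25 kg: tray, push rod behind it, knob at the rod's end. This point: centre of the floor of the tray's round pocket (30 mm across, 5 deep), 8 mm above the worktop; x along the rod to the nose, z up. A wire bow along each side (y +-27.5 mm, top 37 mm above this point) leaves 51 mm between, so set the crucible down with the fingers closing along x. The rod begins at x = -60 mm.
- carrier_nose (a point): Middle of the front edge of the carrier's tray (93 x 60 mm), 43 mm ahead of carrier_pocket, 9 mm above the worktop. It starts 34 to 42 mm before the oven's front face. With the carrier fully home against the back stop it is 126 mm inside the face (x of oven_mouth), so the carrier travels about 0.16 m. It slides easily (1 to 2 N).
- carrier_groove (a point): Centre of the groove in the push rod, on its axis, 232 mm behind carrier_pocket, 30 mm above the worktop; x along the rod. Rod 15 mm in diameter; groove 11 mm in diameter, 12 mm wide, with chamfered lips. With the carrier home the groove lies on the oven side of the rod rest, 10 mm from its face, so that a clip in it bars the rod from coming back.
- carrier_knob (a point): Centre of the black knob at the end of the push rod: 28 mm in diameter, 36 mm long along x, axis 30 mm above the worktop, 51 mm behind carrier_groove. Gripped from above, fingers closing along the carrier's y, it serves to push the carrier.
- clip_tab (a point): Middle of the grip tab of the loose white plastic retaining clip, which stands mouth down in a slot of a small fixed grey plastic block (56 x 64 x 26 mm, with a second, empty slot). Tab 10 mm thick along the clip's x, 26 mm wide along y, 36 mm high. The clip is the same either way round and lifts straight up.
- clip_seat (a point): Point of the clip that comes onto the rod's axis, 40 mm below clip_tab. x: through the clip's thickness (8 mm), to lie along the rod; y across the two springy arms; z up to the tab. The arms reach 9 mm below this point; their 7 mm mouth springs apart over the groove when pressed straight down (4 to 10 N) and snaps shut below. In the block this point is 14 mm above the worktop.
- start_key_top (a point): Top of the round grey start key on the oven's roof, 20 mm across in a black collar 36 mm across, 45 mm behind the front face, about 99 mm above the worktop; pressed straight down.
- start_key (a joint): Travel of the start key: 0 released, 0.005 m fully down (about 5 N); it springs back.
- tweezers: Bystander: steel tweezers lying flat, 127 x 14 x 8 mm, loose; origin under its centre.
- dish: Bystander: shallow open glass dish, diameter 64, height 13 mm, loose; origin under its centre.
- dropper: Bystander: small amber dropper bottle with black cap, diameter 33, height 63 mm, loose; origin under its centre.
- timer: Bystander: white square timer lying flat, 64 x 64 x 21 mm, loose; origin under its centre.
- beaker: Bystander: small glass beaker, diameter 54, height 66 mm, loose; origin under its centre.

How it is judged:
By the outcome, as a careful person would: the job done as asked, in the order asked, and still so for the second after the job is handed in, with the robot touching nothing.
It also fails if it takes over 72 s, if anything falls off the work surface, if the arm or the gripper's body presses on something with over 40 N, if the wrist force passes 120 N, or if a joint passes its speed limit or range.

ROBOT

A 6-joint arm with a two-finger parallel gripper is mounted at the origin on a cart in front of the work surface, level with it; the furniture and walls round the work are solid. World frame = base frame: x ahead of the robot, y to its left, z up, the work surface at z = 0. Lengths are in m, angles in rad, forces in N, time in s.
With the tool pointing down it reaches from about 0.35 to 0.85 m from the base axis. Payload 8.1 kg.
Tool frame: the origin (TCP) lies at the very end of the fingers, on their centre line; the grasp point (between the pads) lies 19 mm behind it; z points along the fingers, y is the line along which they close (so a half turn about z gives the same grasp; the last joint's range is limited). The gripper opens to 85 mm and grips with 20 to 120 N. Pads are 22 mm wide; open, the fingers measure 114 mm over their backs; the gripper's body (76 mm by 85 mm) begins 54 mm behind the grasp point. The pads swing forward as they close: fully open they stand 13 mm farther back than shut.
Start: joints at [-0.085, 0.13, 1.488, -0, 1.523, -0.085], TCP at [0.6, 0, 0.231] pointing down, gripper open.
Joint ranges: [-2.96, 2.96], [-0.89, 2.26], [0.02, 2.5], [-1.34, 4.48], [0, 2.73], [-2.66, 2.66]. Speed limits (rad/s): [2.39, 2.39, 2.79, 3.14, 3.14, 3.14].

INTERFACE

Orientations are given as a unit quaternion [w, x, y, z].
In Python, from bench import state, cams, manip gives the robot as it stands.
- The arm moves only by the tool jog_arm, never from a script. Its argument "motion" is a list of rows, each a list of 7 numbers: the shift along the tool's x, y, z in m, then the turn, a rotation vector about the tool's x, y, z in rad, then the finger opening in m, from 0 to 0.0854. A call has 1 to 10 rows; each row is the pose to reach, as a shift and turn from the pose commanded when the call began, along the tool's axes at that moment; what a row does not reach only later rows make up. A row lasts 1/12 s, in which the tool goes at most 41.7 mm and 7.16 degrees, less where a joint would pass 70% of its speed; a pose out of reach is approached as far as the arm can. A call with a gripper value outside its range is refused whole. The fingers move at their own pace and stop on an object; "squeeze" is the grip in N (left out, the last holds). Time passes only in rows, so rows that repeat a pose let the fingers close. It gives the time, the measured TCP pose, the force, the opening and the grip force at its end, in the units of the state.
- state(): the state, without advancing time (a new reading comes with each control period).
- cams.read_camera(name): name is "scene" or "side" or "wrist"; returns a dict with "img" (480x640x3 uint8, blue, green, red), "fovy" (degrees; the focal length in pixels is half the picture's height over the tangent of half this angle, whatever the lens; pixels are square), "cx", "cy" (the principal point, pixels), "xyz" and "attitude" of the camera in the world; the wrist camera has in their place "hand_eye" (4x4, takes a point from camera to tool coordinates, whose origin is the TCP and whose axes are the flange's). Camera axes: x right, y down, z forward; pixel columns grow to the right and rows downward; lengths in m; the calibration is good to about 2 mm. A picture is of the moment at which its call begins: read the wrist's pose just before it. There is no depth.
- manip.finish_job(): hands the job in; it is judged then, once.
The state is a dict: "time": time; "qpos": joint angles; "qd": joint speeds; "joint_efforts": joint torques, N m; "tool_pos": TCP position; "tcp_rot": TCP orientation; "wrist_force": force on the tool from outside, world axes, zero at the start; "torque": the same for the moment, N m; "opening": finger opening in m; "gripper_force": force on a finger pad.
Only numpy, scipy, OpenCV 4.12 (cv2) and the standard library are available. Lean on these libraries where they do the work, as an engineer would, in place of code of your own. Each camera call takes 0.05 s, during which the arm holds its last target. There are 200 camera calls.

## Working session

There is one attempt and no reset: what is moved stays moved. The work goes in short steps, Python scripts to look and compute and a tool call to move; the robot and the scene stay as the last step left them, time stands still between calls to the robot, and variables do not carry over. Pictures are saved under pics/ and viewed, at most 10 in all, crops included, and the job is handed in when it is done.

Besides the shell and the picture viewer there is one more tool, called as name(argument=value, ...) on one line, values as JSON. jog_arm: Moves the arm, as the interface text tells. Its arguments: {"type":"object","properties":{"motion":{"type":"array"},"squeeze":{"type":"number"}},"required":["motion"]}

```bash
mkdir -p pics; ls
cat > h.py <<'E'
import numpy as np, cv2
from scipy.spatial.transform import Rotation as R
from bench import state, cams, manip
def q2R(q): return R.from_quat([q[1],q[2],q[3],q[0]]).as_matrix()
def cam(n):
    s=state(); c=cams.read_camera(n)
    f=240/np.tan(np.radians(c['fovy'])/2)
    if n=='wrist':
        H=np.array(c['hand_eye']); T=q2R(s['tcp_rot']); Rm=T@H[:3,:3]; p=np.array(s['tool_pos'])+T@H[:3,3]
    else:
        a=np.array(c['attitude']); Rm=q2R(a) if a.size==4 else a.reshape(3,3); p=np.array(c['xyz'])
    return dict(img=c['img'],f=f,cx=c['cx'],cy=c['cy'],R=Rm,p=p)
def ray(c,u,v):
    d=c['R']@np.array([(u-c['cx'])/c['f'],(v-c['cy'])/c['f'],1]); return c['p'],d
def onz(c,u,v,z):
    p,d=ray(c,u,v); return p+d*(z-p[2])/d[2]
def proj(c,P):
    x=c['R'].T@(np.array(P)-c['p']); return c['f']*x[0]/x[2]+c['cx'],c['f']*x[1]/x[2]+c['cy']
import pickle
def save(c,n): pickle.dump(c,open(n+'.pkl','wb')); cv2.imwrite('pics/'+n+'.png',c['img'])
def load(n): return pickle.load(open(n+'.pkl','rb'))
E
python3 - <<'E'
from h import *
print(state())
for n in ('scene','side','wrist'):
    c=cam(n); save(c,n+'0'); print(n,c['f'],c['cx'],c['cy'],c['p'],c['R'].round(3).tolist())
E
```

```text
pics
{'time': 0.0, 'qpos': array([-8.54304205e-02,  1.31175710e-01,  1.48933347e+00, -3.70392065e-05,
        1.52300012e+00, -8.53899000e-02]), 'qd': array([ 2.65109392e-04, -9.06517059e-04, -7.14184999e-04,  1.00548887e-05,
       -8.03379236e-04, -7.47649274e-04]), 'joint_efforts': array([-1.90700346e-03, -5.69404185e+01, -5.00557995e+01, -2.19391650e-04,
        1.44415747e-02,  7.24149572e-05]), 'tool_pos': array([5.99423770e-01, 3.98918495e-05, 2.30205996e-01]), 'tcp_rot': array([-7.21057431e-04,  7.07120144e-01,  7.07092768e-01, -6.31508119e-04]), 'wrist_force': array([ 0.52978027, -0.70348391,  1.62628598]), 'torque': array([-0.00013582, -0.03556496,  0.01350643]), 'gripper_force': 0.0, 'opening': 0.08533130442325024}
scene 566.6758492078116 318.50461735533514 240.24754237154932 [-0.09722402  0.99734677  1.47612951] [[-0.813, -0.457, 0.36], [-0.582, 0.625, -0.521], [0.013, -0.633, -0.774]]
side 561.9151979568638 311.0324171057085 244.74898353100892 [-0.00182748 -1.0637411   0.78740303] [[0.9, -0.233, 0.367], [-0.434, -0.434, 0.79], [-0.024, -0.871, -0.491]]
wrist 337.3307016847615 321.223006216256 237.72143427029425 [0.60068953 0.07738387 0.37336945] [[1.0, 0.002, -0.002], [0.001, -0.952, -0.306], [-0.002, 0.306, -0.952]]
```

View pictures.

View pics/scene0.png

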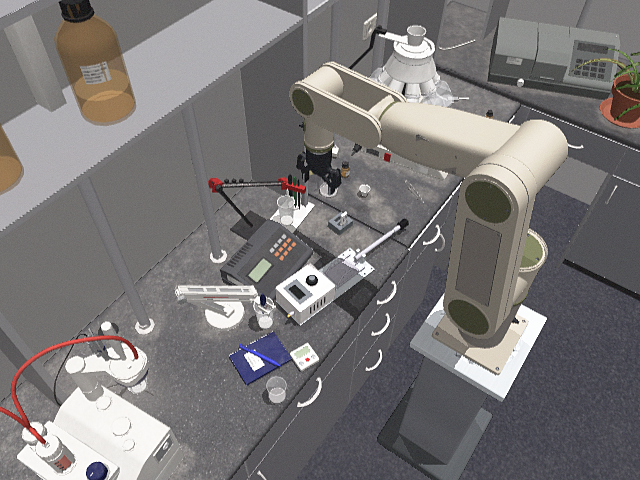

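View pics/side0.png

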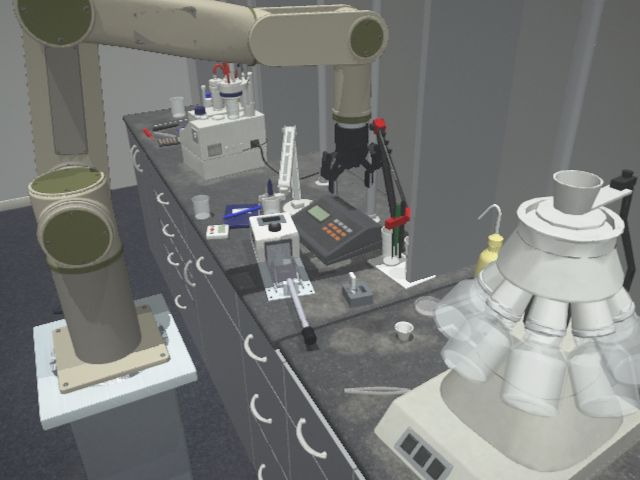

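View pics/wrist0.png

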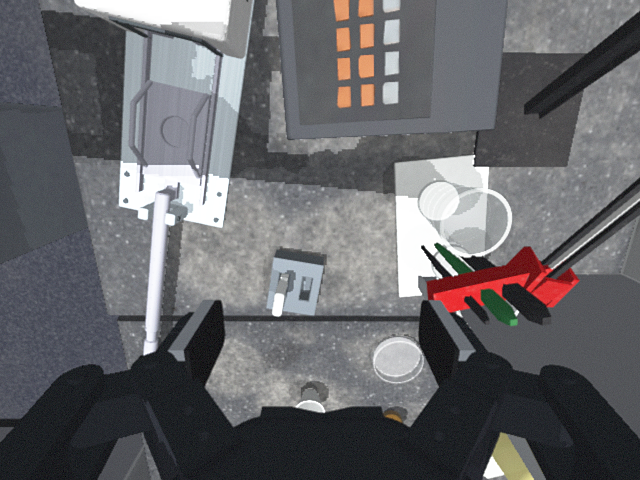

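The wrist picture shows the carrier pocket at (177,130), the rod running down to (150,345), the clip tab near (280,300) and the crucible near (312,405). The scene and side views show the oven key at (312,280) and (273,227), the knob at (403,224) and (309,335), and the crucible at (364,190) and (403,330).

Run:
```python
from h import *
s,d,w=load('scene0'),load('side0'),load('wrist0')
def p(n,c,u,v,z): print(n,onz(c,u,v,z).round(4))
p('pocket',w,177,130,.008); p('tab',w,280,300,.054);p('rodA',w,163,195,.03);p('rodB',w,150,340,.03)
p('block',w,293,285,.026)
p('cruc',s,364,190,.015);p('cruc',d,403,330,.015)
p('knob',s,403,224,.03);p('knob',d,309,335,.03)
p('key',s,312,280,.099);p('key',d,273,227,.099)
p('tab',s,343,213,.05);p('tab',d,353,282,.05)
p('railBL',w,119,206,.005);p('railBR',w,223,227,.005);p('railTR',w,250,40,.005)
up=lambda im,x,y,w_,h,k:cv2.resize(im[y:y+h,x:x+w_],None,fx=k,fy=k,interpolation=cv2.INTER_CUBIC)
a=up(s['img'],260,170,160,160,3.5);b=up(d['img'],230,190,220,220,2.55)
b=cv2.resize(b,(a.shape[1]*1,a.shape[0])); cv2.imwrite('pics/z1.png',cv2.resize(np.hstack([a,b]),(800,400)))
```

```text
pocket [0.451  0.0767 0.008 ]
tab [ 0.5567 -0.0944  0.054 ]
rodA [0.4374 0.013  0.03  ]
rodB [ 0.3973 -0.1606  0.03  ]
block [ 0.5682 -0.0904  0.026 ]
cruc [ 0.587  -0.2727  0.015 ]
cruc [ 0.5884 -0.2603  0.015 ]
knob [ 0.3866 -0.2028  0.03  ]
knob [ 0.3904 -0.198   0.03  ]
key [0.4708 0.2059 0.099 ]
key [0.4655 0.1761 0.099 ]
tab [ 0.5693 -0.1086  0.05  ]
tab [ 0.5593 -0.0889  0.05  ]
railBL [ 0.3746 -0.0042  0.005 ]
railBR [ 0.4885 -0.0283  0.005 ]
railTR [0.531  0.1595 0.005 ]
```

View pics/z1.png

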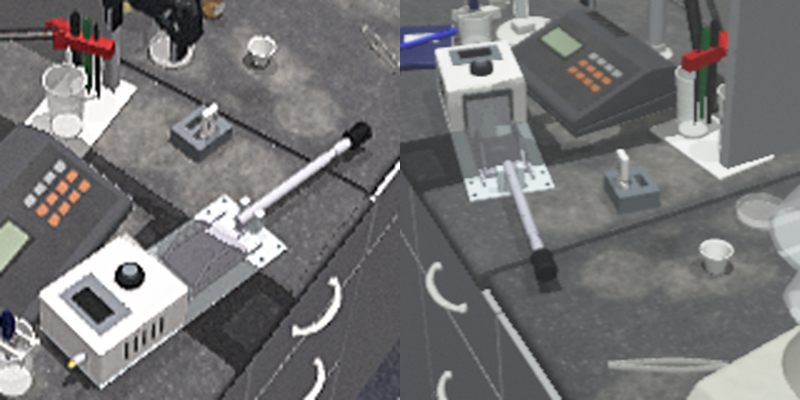

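The zoom confirms the layout: carrier rod to the lower right, clip block with its tab up, and the crucible free to its right.

jog_arm(motion=[[-0.04,0,0.01,0,0,-0.12,0.0854],[-0.08,0,0.02,0,0,-0.24,0.0854],[-0.12,-0.004,0.03,0,0,-0.36,0.0854],[-0.16,-0.006,0.04,0,0,-0.48,0.0854],[-0.2,-0.008,0.05,0,0,-0.6,0.0854],[-0.235,-0.01,0.06,0,0,-0.72,0.0854],[-0.255,-0.012,0.07,0,0,-0.84,0.0854],[-0.267,-0.012,0.08,0,0,-0.96,0.0854],[-0.267,-0.012,0.08,0,0,-1.08,0.0854],[-0.267,-0.012,0.08,0,0,-1.2,0.0854]], squeeze=20)

```text
time: 0.98
tool_pos: [0.5867, -0.2679, 0.1493]
tcp_rot: [-0.001, 0.182, 0.983, 0.001]
wrist_force: [-0.6, 0.1, -0.4]
opening: 0.0857
gripper_force: 0.0
```

jog_arm(motion=[[0,0,0,0,0,-0.1,0.0854],[0,0,0,0,0,-0.147,0.0854],[0,0,0,0,0,-0.147,0.0854],[0,0,0,0,0,-0.147,0.0854]])

```text
time: 1.32
tool_pos: [0.5878, -0.2669, 0.1509]
tcp_rot: [-0.0, 0.113, 0.994, 0.0]
wrist_force: [0.1, -0.0, 0.0]
opening: 0.0854
gripper_force: 0.0
```

Run:
```python
from h import *
c=cam('wrist');save(c,'w1');s=state();print(s['tool_pos'],q2R(s['tcp_rot']).round(3).tolist(),proj(c,(.587,-.267,.03)))
```

```text
[ 0.58782839 -0.26685922  0.15095676] [[-0.975, 0.224, -0.001], [0.224, 0.975, 0.0], [0.001, 0.0, -1.0]] (np.float64(321.63748131829243), np.float64(228.14932152088153))
```

View pics/w1.png

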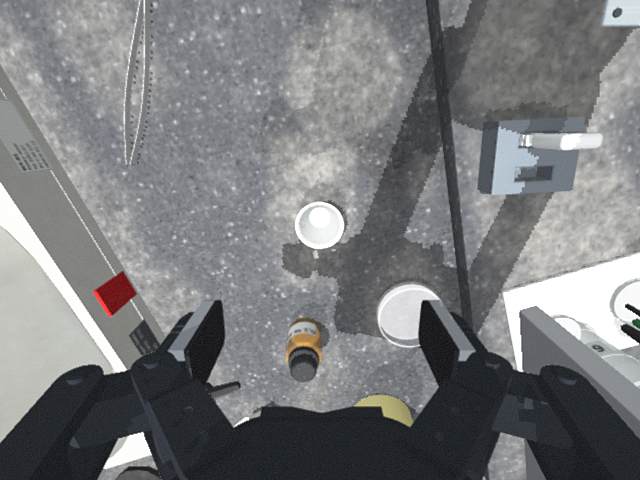

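Crucible rim centre is at (320,225), with the dropper at (303,350) and the dish at (410,315). The clip tab top is at about (592,141).

Run:
```python
from h import *
c=load('w1');im=c['img']
m=(im.min(2)>185).astype(np.uint8)[190:255,285:355]
k=max(cv2.findContours(m,0,1)[0],key=cv2.contourArea);e=cv2.fitEllipse(k);print(e)
u,v=e[0][0]+285,e[0][1]+190
r=onz(c,u,v,.03);print('cruc',r)
s=state();print('tool delta',q2R(s['tcp_rot']).T@(r-s['tool_pos']))
print('dropper',onz(c,303,372,.06),'dish',onz(c,410,318,.013),'tabtop',onz(c,592,141,.072))
```

```text
((33.15855407714844, 34.55323791503906), (45.72130584716797, 51.414344787597656), 107.70062255859375)
cruc [ 0.58341065 -0.26907844  0.03      ]
tool delta [ 0.00373902 -0.00317494  0.12095833]
dropper [ 0.69690043 -0.30802672  0.06      ] dish [ 0.69671836 -0.2061615   0.013     ] tabtop [ 0.55725826 -0.08475198  0.072     ]
```

jog_arm(motion=[[0.004,-0.003,0.03,0,0,0,0.0854],[0.004,-0.003,0.065,0,0,0,0.0854],[0.004,-0.003,0.1,0,0,0,0.0854],[0.004,-0.003,0.125,0,0,0,0.0854],[0.004,-0.003,0.138,0,0,0,0.0854],[0.004,-0.003,0.14,0,0,0,0.0854],[0.004,-0.003,0.14,0,0,0,0.06],[0.004,-0.003,0.14,0,0,0,0.045],[0.004,-0.003,0.14,0,0,0,0.03],[0.004,-0.003,0.14,0,0,0,0.03]], squeeze=20)

```text
time: 2.2
tool_pos: [0.5851, -0.2699, 0.0138]
tcp_rot: [0.002, 0.112, 0.994, -0.001]
wrist_force: [0.3, -0.4, 0.2]
opening: 0.039
gripper_force: 0.1
```

jog_arm(motion=[[0,0,0,0,0,0,0.025],[0,0,0,0,0,0,0.025],[0,0,0,0,0,0,0.025],[0,0,0,0,0,0,0.025],[0,0,0,0,0,0,0.025]])

```text
time: 2.62
tool_pos: [0.5851, -0.2699, 0.0137]
tcp_rot: [0.002, 0.112, 0.994, -0.001]
wrist_force: [0.3, 0.4, 6.1]
opening: 0.0366
gripper_force: 19.4
```

jog_arm(motion=[[0,0,-0.01,0,0,0,0.025],[0,0,-0.03,0,0,0,0.025],[0,0,-0.06,0,0,0,0.025],[0,0,-0.09,0,0,0,0.025],[0,0,-0.11,0,0,0,0.025],[0,0,-0.11,0,0,0,0.025],[0,0,-0.11,0,0,0,0.025]])

```text
time: 3.2
tool_pos: [0.5848, -0.2698, 0.1245]
tcp_rot: [0.002, 0.112, 0.994, -0.001]
wrist_force: [0.2, -0.1, -1.5]
opening: 0.0367
gripper_force: 20.1
```

Run:
```python
from h import *
c=cam('wrist');save(c,'w2');s=state();print(s['tool_pos'],s['opening'],s['wrist_force'],q2R(s['tcp_rot']).round(4).tolist())
d=cam('side');save(d,'s2')
u,v=map(int,proj(d,s['tool_pos']))
a=cv2.resize(d['img'][v-60:v+40,u-60:u+60],(600,500),interpolation=2)
b=cv2.resize(c['img'],(360,270))
o=np.zeros((500,800,3),np.uint8);o[:, :440]=a[:,80:520];o[:270,440:]=b
cv2.imwrite('pics/z2.png',o)
```

```text
[ 0.58370421 -0.26918915  0.12232324] 0.036446477490530635 [ 0.49275519  0.17126164 -0.09168266] [[-0.9751, 0.222, 0.0013], [0.222, 0.9751, -0.0007], [-0.0014, -0.0005, -1.0]]
```

View pics/z2.png

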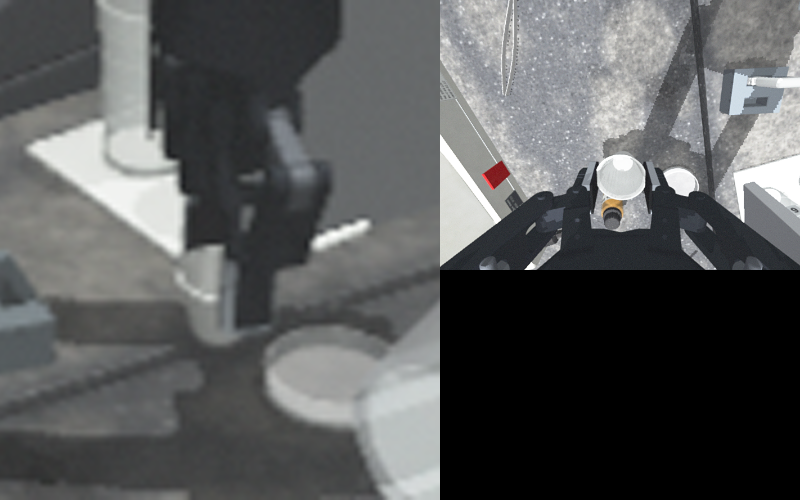

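The crucible is held upright between the pads, with its foot a little below the fingertips (wrist view, about (320,315)). Next I carry it over the pocket.

jog_arm(motion=[[0.006,0.009,-0.002,0,0,0,0.025],[0.018,0.027,-0.004,0,0,0,0.025],[0.034,0.051,-0.006,0,0,0,0.025],[0.05,0.075,-0.008,0,0,0,0.025],[0.066,0.099,-0.008,0,0,0,0.025],[0.082,0.123,-0.008,0,0,0,0.025],[0.1,0.15,-0.008,0,0,0,0.025],[0.116,0.174,-0.008,0,0,0,0.025],[0.132,0.198,-0.008,0,0,0,0.025],[0.148,0.222,-0.008,0,0,0,0.025]])

```text
time: 4.13
tool_pos: [0.4862, -0.0178, 0.1278]
tcp_rot: [-0.001, 0.112, 0.994, 0.0]
wrist_force: [0.2, -0.3, -0.2]
opening: 0.0365
gripper_force: 20.1
```

jog_arm(motion=[[0.016,0.024,0,0,0,0,0.025],[0.032,0.048,0,0,0,0,0.025],[0.046,0.068,0,0,0,0,0.025],[0.055,0.081,0,0,0,0,0.025],[0.058,0.086,0,0,0,0,0.025],[0.058,0.086,0,0,0,0,0.025],[0.058,0.086,0,0,0,0,0.025]])

```text
time: 4.72
tool_pos: [0.4505, 0.0769, 0.1287]
tcp_rot: [-0.0, 0.111, 0.994, -0.0]
wrist_force: [0.6, -0.0, 0.4]
opening: 0.0367
gripper_force: 20.1
```

Run:
```python
from h import *
c=cam('wrist');save(c,'w3');s=state();print(s['tool_pos'],s['opening'],proj(c,(.451,.0767,.013)),proj(c,s['tool_pos']))
```

```text
[0.45083174 0.07644132 0.12888803] 0.036071122096976306 (np.float64(322.06766523786644), np.float64(231.5076667656017)) (np.float64(321.86963505762435), np.float64(301.5538693066137))
```

View pics/w3.png

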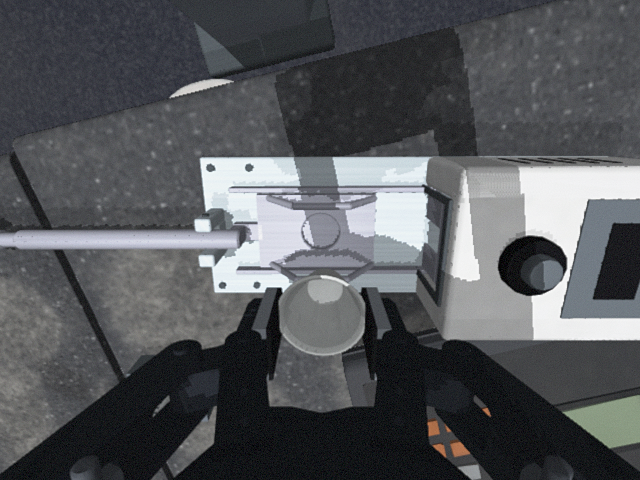

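The pocket circle is at (320,230), right where predicted, and the rod and guides run level in the picture, so the alignment is good. The crucible rim is centred near (322,316). The key is near (545,270).

Run:
```python
from h import *
c=load('w3');T=q2R(state()['tcp_rot']);t=np.array(state()['tool_pos'])
f=lambda n,u,v,z:print(n,onz(c,u,v,z).round(4),(T.T@(onz(c,u,v,z)-t)).round(4))
f('pocket',320.5,230.5,.013);f('cup rim',322,316,.145);f('key',547,271,.099);f('collar',533,266,.085)
f('rod L',20,240,.0375);f('rod R',230,239.5,.0375);f('guideL',229,189,.015);f('guideR',425,187,.015)
f('rest',206,240,.042)
# key: grey blob
im=c['img'].astype(int)[235:300,495:570];g=im.mean(2)
for lo,hi in((0,40),(60,170)):
    m=((g>lo)&(g<hi)).astype(np.uint8);k=max(cv2.findContours(m,0,1)[0],key=cv2.contourArea);print(cv2.minEnclosingCircle(k),cv2.contourArea(k))
```

```text
pocket [0.4499 0.0757 0.013 ] [ 0.0007 -0.0009  0.1159]
cup rim [0.449  0.0769 0.145 ] [ 0.0019  0.     -0.0161]
key [0.4756 0.199  0.099 ] [0.0031 0.125  0.0298]
collar [0.4786 0.1995 0.085 ] [0.0003 0.1262 0.0438]
rod L [ 0.4016 -0.1387  0.0375] [ 2.000e-04 -2.206e-01  9.150e-02]
rod R [0.435  0.0113 0.0375] [ 0.0009 -0.067   0.0914]
guideL [0.4017 0.0149 0.015 ] [ 0.0342 -0.0709  0.1139]
guideR [0.4331 0.1612 0.015 ] [0.0361 0.0787 0.1139]
rest [ 0.4304 -0.004   0.042 ] [ 0.002  -0.0829  0.0869]
((36.664920806884766, 28.72774887084961), 33.82368087768555) 1751.0
((53.0, 34.5), 22.34400177001953) 759.5
```

jog_arm(motion=[[-0.001,-0.001,0.012,0,0,0,0.025],[-0.001,-0.001,0.03,0,0,0,0.025],[-0.001,-0.001,0.05,0,0,0,0.025],[-0.001,-0.001,0.07,0,0,0,0.025],[-0.001,-0.001,0.085,0,0,0,0.025],[-0.001,-0.001,0.095,0,0,0,0.025],[-0.001,-0.001,0.1,0,0,0,0.025],[-0.001,-0.001,0.102,0,0,0,0.025],[-0.001,-0.001,0.103,0,0,0,0.025],[-0.001,-0.001,0.103,0,0,0,0.025]])

```text
time: 5.6
tool_pos: [0.4524, 0.0757, 0.0269]
tcp_rot: [0.001, 0.112, 0.994, 0.0]
wrist_force: [0.3, -0.2, -0.5]
opening: 0.0366
gripper_force: 20.1
```

jog_arm(motion=[[0,0,0.001,0,0,0,0.025],[0,0,0.002,0,0,0,0.025],[0,0,0.003,0,0,0,0.025],[0,0,0.003,0,0,0,0.025]])

```text
time: 5.93
tool_pos: [0.4518, 0.0759, 0.0234]
tcp_rot: [0.0, 0.112, 0.994, 0.0]
wrist_force: [-0.1, 0.9, -0.3]
opening: 0.0363
gripper_force: 20.1
```

jog_arm(motion=[[0,0,0.001,0,0,0,0.025],[0,0,0.002,0,0,0,0.025],[0,0,0.002,0,0,0,0.025]])

```text
time: 6.18
tool_pos: [0.4531, 0.0758, 0.0227]
tcp_rot: [0.001, 0.112, 0.994, 0.0]
wrist_force: [-1.8, -1.5, 9.8]
opening: 0.0368
gripper_force: 20.7
```

jog_arm(motion=[[0,0,-0.001,0,0,0,0.038],[0,0,-0.001,0,0,0,0.044],[0,0,-0.001,0,0,0,0.05],[0,0,-0.001,0,0,0,0.056],[0,0,-0.001,0,0,0,0.056],[0,0,-0.02,0,0,0,0.056],[0,0,-0.045,0,0,0,0.056],[0,0,-0.08,0,0,0,0.056],[0,0,-0.105,0,0,0,0.056],[0,0,-0.11,0,0,0,0.056]])

```text
time: 7.02
tool_pos: [0.4546, 0.076, 0.1365]
tcp_rot: [0.004, 0.112, 0.994, 0.001]
wrist_force: [1.6, 0.9, 0.3]
opening: 0.0561
gripper_force: 0.0
```

Run:
```python
from h import *
c=cam('wrist');save(c,'w4');s=state();T=q2R(s['tcp_rot']);t=np.array(s['tool_pos']);print(t,s['opening'],T.round(4).tolist())
im=c['img'][150:330,230:420];cv2.imwrite('pics/z4.png',cv2.resize(im,(570,540)))
k=np.array([.388,-.2,.10]);print(proj(c,(.388,-.2,.03)),T.T@(k-t))
```

```text
[0.45428359 0.07599472 0.13535425] 0.05583985958632851 [[-0.975, 0.2219, 0.0067], [0.2219, 0.9751, 0.0004], [-0.0065, 0.0019, -1.0]]
(np.float64(-47.84258812867199), np.float64(228.3679183208853)) [ 0.00361157 -0.28388821  0.03479894]
```

View pics/z4.png

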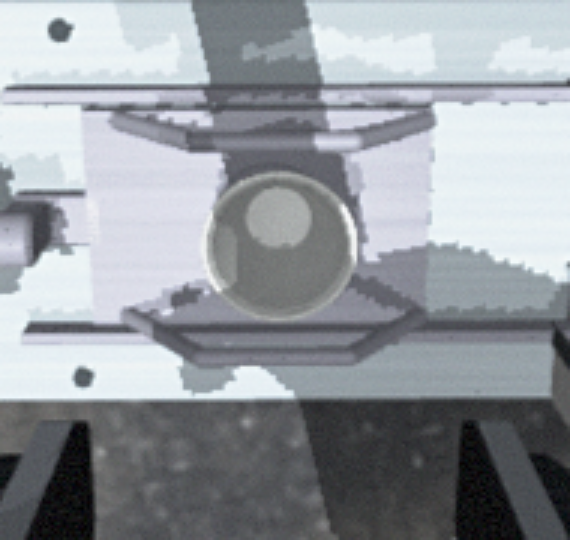

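The crucible sits upright and centred in the pocket, inside the bows. Next is the knob.

jog_arm(motion=[[0.001,-0.015,0,0,0,0.12,0.07],[0.001,-0.04,0,0,0,0.24,0.07],[0.001,-0.075,0,0,0,0.36,0.07],[0.001,-0.11,0,0,0,0.48,0.07],[0.002,-0.145,0,0,0,0.6,0.07],[0.002,-0.18,0,0,0,0.72,0.07],[0.003,-0.215,0,0,0,0.84,0.07],[0.003,-0.245,0.01,0,0,0.96,0.07],[0.004,-0.27,0.02,0,0,1.08,0.07],[0.004,-0.284,0.03,0,0,1.2,0.07]])

```text
time: 7.9
tool_pos: [0.3832, -0.2023, 0.0997]
tcp_rot: [-0.0, 0.656, 0.755, -0.0]
wrist_force: [-0.4, 0.1, -1.1]
opening: 0.0696
gripper_force: 0.0
```

jog_arm(motion=[[0,0,0,0,0,0.12,0.07],[0,0,0,0,0,0.24,0.07],[0,0,0,0,0,0.34,0.07],[0,0,0,0,0,0.371,0.07],[0,0,0,0,0,0.371,0.07],[0,0,0,0,0,0.371,0.07]])

```text
time: 8.4
tool_pos: [0.3841, -0.1998, 0.1001]
tcp_rot: [-0.001, 0.781, 0.624, -0.0]
wrist_force: [0.4, -0.3, 0.2]
opening: 0.0703
gripper_force: 0.0
```

Run:
```python
from h import *
c=cam('wrist');save(c,'w5');s=state();T=q2R(s['tcp_rot']);t=np.array(s['tool_pos']);print(t,s['opening'],s['qpos'],T.round(4).tolist())
a=cv2.resize(c['img'],(640,480));cv2.imwrite('pics/w5.png',a)
```

```text
[ 0.3842364  -0.19982169  0.10033962] 0.06998590139342326 [-5.98074341e-01 -2.29967432e-01  2.08116700e+00  2.33791179e-05
  1.29190896e+00 -3.75744584e-01] [[0.2205, 0.9754, -0.0012], [0.9754, -0.2205, 0.0009], [0.0006, -0.0014, -1.0]]
```

View pics/w5.png

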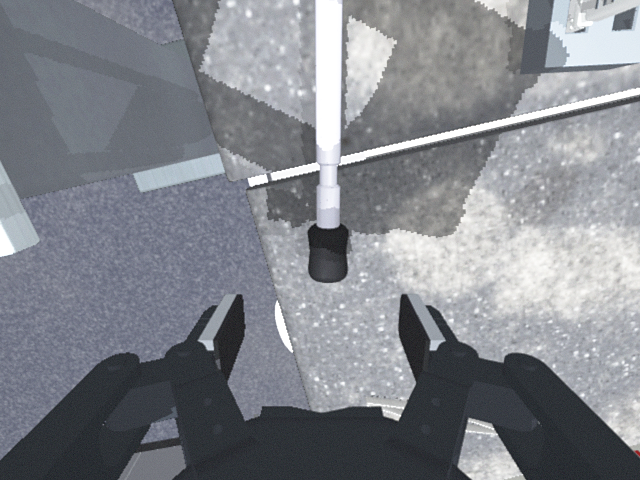

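Knob is centred near (328,252) and the groove near (328,174), with the rod vertical in the picture.

Run:
```python
from h import *
c=load('w5');s=state();T=q2R(s['tcp_rot']);t=np.array(s['tool_pos'])
for n,u,v,z in(('knobfar',328,225,.044),('knobnear',328,283,.03),('groove',328.5,174,.0355),('rodtop',328.5,20,.0375)):
    P=onz(c,u,v,z);print(n,P.round(4),(T.T@(P-t)).round(4))
```

```text
knobfar [ 0.394  -0.1796  0.044 ] [0.0218 0.0051 0.0563]
knobnear [ 0.3845 -0.2243  0.03  ] [-0.0238  0.0057  0.0703]
groove [ 0.4008 -0.1505  0.0355] [0.0517 0.0054 0.0649]
rodtop [ 0.418  -0.0712  0.0375] [0.1329 0.0047 0.0629]
```

jog_arm(motion=[[0,0.005,0.02,0,0,0,0.07],[0,0.005,0.045,0,0,0,0.07],[0,0.005,0.07,0,0,0,0.07],[0,0.005,0.082,0,0,0,0.07],[0,0.005,0.086,0,0,0,0.07],[0,0.005,0.086,0,0,0,0.05],[0,0.005,0.086,0,0,0,0.035],[0,0.005,0.086,0,0,0,0.02],[0,0.005,0.086,0,0,0,0.02],[0,0.005,0.086,0,0,0,0.02]], squeeze=20)

```text
time: 9.28
tool_pos: [0.3904, -0.2019, 0.0164]
tcp_rot: [0.001, 0.782, 0.624, 0.0]
wrist_force: [-0.8, -1.2, 0.6]
opening: 0.0251
gripper_force: 19.3
```

jog_arm(motion=[[0,0,0,0,0,0,0.02],[0,0,0,0,0,0,0.02],[0,0,0,0,0,0,0.02],[0,0,0,0,0,0,0.02]])

```text
time: 9.62
tool_pos: [0.3898, -0.2014, 0.0154]
tcp_rot: [0.0, 0.782, 0.624, 0.0]
wrist_force: [0.7, -1.1, 0.5]
opening: 0.0252
gripper_force: 19.2
```

jog_arm(motion=[[0.002,0,0,0,0,0,0.02],[0.006,0,0,0,0,0,0.02],[0.012,0,0,0,0,0,0.02],[0.019,0,0,0,0,0,0.02],[0.026,0,0,0,0,0,0.02],[0.033,0,0,0,0,0,0.02],[0.04,0,0,0,0,0,0.02],[0.047,0,0,0,0,0,0.02],[0.054,0,0,0,0,0,0.02],[0.061,0,0,0,0,0,0.02]])

```text
time: 10.45
tool_pos: [0.4035, -0.1413, 0.0155]
tcp_rot: [0.0, 0.782, 0.624, -0.0]
wrist_force: [-1.3, -2.8, 3.0]
opening: 0.0254
gripper_force: 19.6
```

jog_arm(motion=[[0.007,0,0,0,0,0,0.02],[0.014,0,0,0,0,0,0.02],[0.021,0,0,0,0,0,0.02],[0.028,0,0,0,0,0,0.02],[0.035,0,0,0,0,0,0.02],[0.042,0,0,0,0,0,0.02],[0.049,0,0,0,0,0,0.02],[0.056,0,0,0,0,0,0.02],[0.063,0,0,0,0,0,0.02],[0.07,0,0,0,0,0,0.02]])

```text
time: 11.28
tool_pos: [0.4187, -0.0734, 0.0158]
tcp_rot: [0.0, 0.782, 0.624, -0.0]
wrist_force: [-6.4, -3.4, 11.0]
opening: 0.0258
gripper_force: 20.9
```

jog_arm(motion=[[0.006,0,0,0,0,0,0.02],[0.011,0,0,0,0,0,0.02],[0.015,0,0,0,0,0,0.02],[0.018,0,0,0,0,0,0.02],[0.02,0,0,0,0,0,0.02],[0.02,0,0,0,0,0,0.02]])

```text
time: 11.78
tool_pos: [0.423, -0.0531, 0.0154]
tcp_rot: [-0.001, 0.782, 0.624, 0.0]
wrist_force: [-3.6, 2.5, 8.5]
opening: 0.0255
gripper_force: 20.4
```

jog_arm(motion=[[0.001,-0.001,-0.001,0,0,0,0.02],[0.003,-0.001,-0.001,0,0,0,0.02],[0.005,-0.001,-0.001,0,0,0,0.02],[0.006,-0.001,-0.001,0,0,0,0.02]])

```text
time: 12.12
tool_pos: [0.4236, -0.0477, 0.0163]
tcp_rot: [-0.0, 0.782, 0.624, -0.0]
wrist_force: [-0.2, -0.7, 2.0]
opening: 0.0256
gripper_force: 19.4
```

jog_arm(motion=[[0.001,0,0,0,0,0,0.02],[0.002,0,0,0,0,0,0.02],[0.003,0,0,0,0,0,0.02]])

```text
time: 12.37
tool_pos: [0.4242, -0.0451, 0.0163]
tcp_rot: [0.0, 0.782, 0.624, -0.0]
wrist_force: [-1.6, -2.1, 4.1]
opening: 0.026
gripper_force: 19.5
```

jog_arm(motion=[[0.001,0,0,0,0,0,0.02],[0.002,0,0,0,0,0,0.02],[0.003,0,0,0,0,0,0.02],[0.003,0,0,0,0,0,0.02]])

```text
time: 12.7
tool_pos: [0.4249, -0.042, 0.0163]
tcp_rot: [-0.0, 0.782, 0.624, 0.0]
wrist_force: [-0.8, -0.3, 4.4]
opening: 0.0254
gripper_force: 19.6
```

jog_arm(motion=[[0.001,0,0,0,0,0,0.02],[0.002,0,0,0,0,0,0.02],[0.003,0,0,0,0,0,0.02],[0.003,0,0,0,0,0,0.02]])

```text
time: 13.03
tool_pos: [0.4251, -0.0411, 0.0163]
tcp_rot: [0.001, 0.782, 0.624, -0.002]
wrist_force: [-4.1, -14.0, 4.5]
opening: 0.0257
gripper_force: 19.4
```

jog_arm(motion=[[0,0,0,0,0,0,0.035],[0,0,0,0,0,0,0.05],[0,0,0,0,0,0,0.06],[0,0,0,0,0,0,0.06],[0,0,-0.02,0,0,0,0.06],[0,0,-0.05,0,0,0,0.06],[0,0,-0.085,0,0,0,0.06],[0,0,-0.115,0,0,0,0.06],[0,0,-0.12,0,0,0,0.06],[0,0,-0.12,0,0,0,0.06]])

```text
time: 13.87
tool_pos: [0.4277, -0.0395, 0.1392]
tcp_rot: [0.002, 0.782, 0.624, 0.002]
wrist_force: [0.1, -0.4, 0.8]
opening: 0.0602
gripper_force: 0.0
```

Run:
```python
from h import *
c=cam('wrist');save(c,'w6');s=state();T=q2R(s['tcp_rot']);t=np.array(s['tool_pos']);print(t,s['wrist_force'],T.round(4).tolist())
# predicted: knob 0.4255,-0.0405; groove +51mm
u=np.array([.2225,.975,0]);k=np.array([.4255,-.0405,.03])
for n,d,z in(('knob',0,.03),('groove',.051,.0355),('restface',.041,.0375)):
    P=k+u*d;P[2]=z;print(n,P.round(4),proj(c,P))
# row profile of rod width along image columns (bright rod on rest)
x,y=map(int,proj(c,k+u*.051)); print('clip block tab',proj(c,(.557,-.085,.072)))
cr=c['img'][0:280,180:640];d=cam('side');save(d,'s6')
p=np.array(proj(d,k+u*.16+[0,0,.01])).astype(int)
sd=d['img'][p[1]-55:p[1]+45,p[0]-75:p[0]+65]
o=np.zeros((590,800,3),np.uint8);o[:280,:460]=cr;o[285:585,:420]=cv2.resize(sd,(420,300),interpolation=2)
g=c['img'][y-40:y+40,x-40:x+40];o[:330,465:795]=cv2.resize(g,(330,330),interpolation=2)
cv2.imwrite('pics/z6.png',o);print('crop centre',x,y,'side',p)
```

```text
[ 0.42631416 -0.03920143  0.1370055 ] [-0.51647966  0.30896631 -0.55363001] [[0.2219, 0.9751, 0.0023], [0.9751, -0.2219, -0.0003], [0.0002, 0.0023, -1.0]]
knob [ 0.4255 -0.0405  0.03  ] (np.float64(316.50347695565875), np.float64(235.3902096937762))
groove [0.4368 0.0092 0.0355] (np.float64(316.27727196245917), np.float64(170.23377273735858))
restface [ 0.4346 -0.0005  0.0375] (np.float64(316.2890533649213), np.float64(184.5247676081081))
clip block tab (np.float64(519.1438752876965), np.float64(273.71504505434154))
crop centre 316 169 side [281 256]
```

View pics/z6.png

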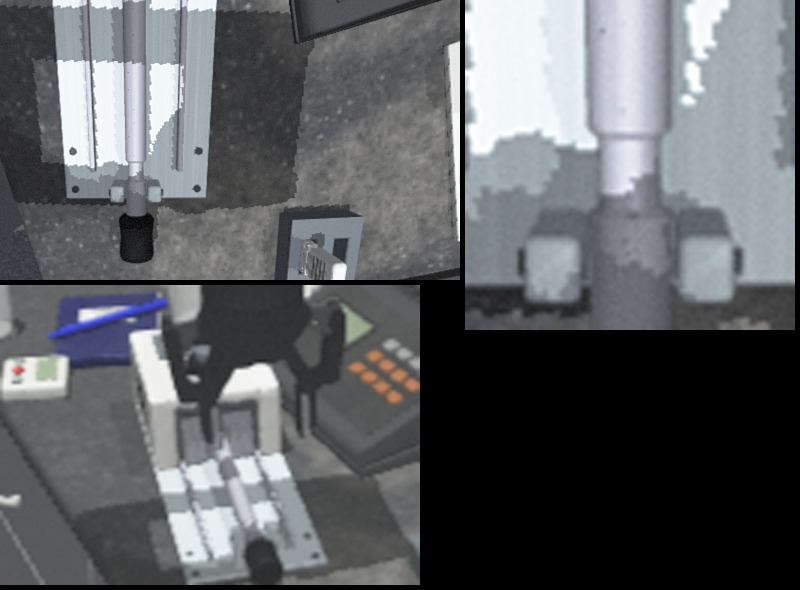

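Flap is shut and the rod is home. The groove is at (316,170), exactly as predicted. The clip tab stands to the right near (520,270), its thin side along the tool's y. Moving over it.

jog_arm(motion=[[-0.002,0.012,0,0,0,0,0.06],[-0.005,0.04,0,0,0,0,0.06],[-0.008,0.075,0,0,0,0,0.06],[-0.012,0.11,0,0,0,0,0.06],[-0.015,0.132,0,0,0,0,0.06],[-0.016,0.138,0,0,0,0,0.06],[-0.016,0.138,0,0,0,0,0.06],[-0.016,0.138,0,0,0,0,0.06]])

```text
time: 14.63
tool_pos: [0.5549, -0.085, 0.134]
tcp_rot: [-0.002, 0.782, 0.624, -0.001]
wrist_force: [-0.2, 0.1, -0.4]
opening: 0.06
gripper_force: 0.0
```

Run:
```python
from h import *
c=cam('wrist');save(c,'w7');s=state();T=q2R(s['tcp_rot']);t=np.array(s['tool_pos']);print(t,T.round(4).tolist())
u,v=proj(c,(.557,-.085,.072));print(u,v)
im=c['img'];u,v=int(u),int(v)
print(im[v-60:v+70:4,u-60:u+62:4].astype(int).mean(2).astype(int).tolist().__str__().replace('], [','\n'))
```

```text
[ 0.55477987 -0.08487901  0.13449334] [[0.222, 0.975, -0.0034], [0.975, -0.222, 0.001], [0.0002, -0.0036, -1.0]]
322.95769648619216 254.2396196595254
[[75, 70, 71, 80, 83, 80, 84, 85, 87, 89, 79, 78, 74, 79, 78, 78, 74, 77, 66, 72, 73, 74, 69, 68, 70, 70, 69, 73, 85, 90, 91
72, 69, 74, 77, 83, 76, 89, 88, 85, 75, 77, 72, 77, 74, 72, 70, 69, 71, 67, 69, 65, 71, 82, 86, 94, 105, 115, 120, 116, 99, 110
130, 129, 120, 140, 78, 133, 77, 80, 90, 87, 85, 93, 89, 95, 99, 95, 91, 90, 121, 125, 123, 120, 124, 129, 125, 123, 121, 122, 124, 91, 106
137, 137, 152, 150, 147, 131, 133, 143, 152, 135, 123, 94, 90, 91, 90, 98, 96, 101, 123, 124, 121, 119, 120, 125, 129, 122, 122, 122, 126, 92, 85
142, 129, 136, 159, 140, 140, 144, 145, 149, 139, 130, 93, 91, 90, 91, 91, 92, 89, 118, 120, 121, 121, 125, 124, 123, 124, 120, 125, 124, 87, 91
118, 126, 135, 153, 143, 152, 143, 130, 147, 138, 127, 90, 91, 86, 93, 91, 94, 99, 125, 122, 122, 119, 123, 128, 120, 123, 123, 123, 126, 91, 87
136, 134, 144, 138, 155, 151, 156, 157, 142, 121, 125, 90, 99, 121, 168, 90, 90, 103, 119, 122, 118, 123, 126, 126, 121, 
[... 3242 characters left out ...]
123, 123, 116, 111, 113, 124, 130, 118, 123, 116, 123, 135, 128, 137, 135, 129, 118
70, 105, 105, 116, 114, 118, 111, 143, 114, 112, 123, 107, 108, 116, 116, 111, 110, 108, 102, 121, 142, 145, 136, 140, 156, 125, 137, 126, 127, 140, 121
106, 113, 117, 128, 114, 112, 114, 145, 112, 112, 120, 125, 116, 117, 124, 123, 112, 111, 115, 121, 123, 136, 126, 141, 140, 138, 119, 144, 131, 137, 126
119, 125, 126, 124, 121, 112, 118, 132, 106, 139, 123, 114, 111, 119, 132, 117, 119, 109, 130, 115, 122, 118, 119, 121, 129, 137, 136, 147, 154, 132, 122
124, 124, 130, 117, 130, 121, 121, 134, 117, 108, 107, 120, 117, 117, 116, 114, 114, 125, 118, 108, 116, 109, 109, 158, 135, 126, 118, 137, 123, 113, 119]]
```

Run:
```python
from h import *
c=load('w7');T=q2R(state()['tcp_rot']);t=np.array(state()['tool_pos']);im=c['img'].min(2)
m=np.zeros_like(im);m[235:300,300:350]=(im[235:300,300:350]>215)
k=max(cv2.findContours(m,0,1)[0],key=cv2.contourArea);r=cv2.minAreaRect(k);print(r,cv2.contourArea(k))
B=cv2.boxPoints(r);W=np.array([onz(c,*b,.072) for b in B]);L=(W-t)@T
print(L.round(4).tolist());C=L.mean(0);print('centre tool',C.round(4),'world',W.mean(0).round(4))
for i in range(4):
    e=L[(i+1)%4]-L[i];print(np.linalg.norm(e).round(4),np.degrees(np.arctan2(e[1],e[0])).round(1))
```

```text
((324.0, 262.5), (31.0, 14.0), 90.0) 384.5
[[0.0053, -0.0014, 0.0625], [0.0054, 0.0076, 0.0625], [-0.0164, 0.0078, 0.0625], [-0.0165, -0.0015, 0.0625]]
centre tool [-0.0056  0.0031  0.0625] world [ 0.5564 -0.0909  0.072 ]
0.009 89.8
0.0218 179.4
0.0093 -90.2
0.0218 0.2
```

Run:
```python
from h import *
c=load('w7');T=q2R(state()['tcp_rot']);t=np.array(state()['tool_pos']);g=c['img'].astype(float).mean(2)
for v in range(244,286,2):
    x=np.where(g[v,305:348]>222)[0]; print(v,(x.min()+305,x.max()+305,len(x)) if len(x) else None,end=' ')
P=[]
for v in range(252,275):
    x=np.where(g[v,305:348]>222)[0]+305; P.append(onz(c,(x.min()+x.max())/2,v,.072))
L=(np.array(P)-t)@T; a=np.polyfit(L[:,0],L[:,1],1);print('\nyaw deg',np.degrees(np.arctan(a[0])),'y at -.0056',np.polyval(a,-.0056))
# block top right edge: bright->dark at right side, z=.026
Q=[]
for v in range(235,272,3):
    d=np.diff(cv2.GaussianBlur(g,(5,5),0)[v,365:395]);Q.append(onz(c,365+np.argmin(d),v,.026))
L=(np.array(Q)-t)@T; print(np.degrees(np.arctan(np.polyfit(L[:,0],L[:,1],1)[0])),L[:,1].round(4))
```

```text
244 None 246 None 248 (np.int64(317), np.int64(330), 8) 250 (np.int64(317), np.int64(330), 14) 252 (np.int64(317), np.int64(330), 14) 254 (np.int64(318), np.int64(330), 13) 256 (np.int64(318), np.int64(330), 13) 258 (np.int64(317), np.int64(330), 14) 260 (np.int64(317), np.int64(330), 14) 262 (np.int64(317), np.int64(331), 15) 264 (np.int64(317), np.int64(331), 15) 266 (np.int64(317), np.int64(331), 15) 268 (np.int64(318), np.int64(331), 14) 270 (np.int64(318), np.int64(331), 14) 272 (np.int64(318), np.int64(331), 14) 274 (np.int64(318), np.int64(331), 14) 276 (np.int64(318), np.int64(331), 14) 278 (np.int64(320), np.int64(329), 10) 280 None 282 None 284 None 
yaw deg -2.8734068785022964 y at -.0056 0.0031196036468615906
-3.4911148483382566 [0.0439 0.044  0.0434 0.0435 0.0444 0.0445 0.0447 0.044  0.0449 0.0451
 0.0452 0.0453 0.0455]
```

jog_arm(motion=[[-0.005,0.003,0,0,0,-0.055,0.05],[-0.005,0.003,0.02,0,0,-0.055,0.05],[-0.005,0.003,0.045,0,0,-0.055,0.05],[-0.005,0.003,0.07,0,0,-0.055,0.05],[-0.005,0.003,0.087,0,0,-0.055,0.045],[-0.005,0.003,0.094,0,0,-0.055,0.04],[-0.005,0.003,0.095,0,0,-0.055,0.03],[-0.005,0.003,0.095,0,0,-0.055,0.02],[-0.005,0.003,0.095,0,0,-0.055,0.01],[-0.005,0.003,0.095,0,0,-0.055,0.004]], squeeze=40)

```text
time: 15.52
tool_pos: [0.5573, -0.0908, 0.0423]
tcp_rot: [-0.001, 0.764, 0.645, -0.001]
wrist_force: [-7.6, 1.2, 2.1]
opening: 0.0097
gripper_force: 39.1
```

jog_arm(motion=[[0,0,0,0,0,0,0.002],[0,0,0,0,0,0,0.002],[0,0,0,0,0,0,0.002],[0,0,0,0,0,0,0.002]])

```text
time: 15.85
tool_pos: [0.5573, -0.0908, 0.0423]
tcp_rot: [-0.001, 0.764, 0.645, -0.001]
wrist_force: [-8.2, 2.3, 2.9]
opening: 0.0097
gripper_force: 39.3
```

jog_arm(motion=[[0,-0.001,-0.002,0,0,0,0.002],[0,-0.001,-0.01,0,0,0,0.002],[0,-0.001,-0.025,0,0,0,0.002],[0,-0.001,-0.05,0,0,0,0.002],[0,-0.001,-0.08,0,0,0,0.002],[0,-0.001,-0.1,0,0,0,0.002],[0,-0.001,-0.1,0,0,0,0.002],[0,-0.001,-0.1,0,0,0,0.002]])

```text
time: 16.52
tool_pos: [0.5597, -0.0914, 0.1451]
tcp_rot: [0.003, 0.764, 0.645, 0.002]
wrist_force: [0.6, 0.5, -0.9]
opening: 0.0093
gripper_force: 39.1
```

Run:
```python
from h import *
s=state();T=q2R(s['tcp_rot']);t=np.array(s['tool_pos']);print(t,s['opening'],s['wrist_force'])
g=np.array([.4368,.0092,.12]);print('delta tool',(T.T@(g-t)).round(4))
y=T[:,1];print('tool y angle',np.degrees(np.arctan2(y[1],y[0])),'need 77.2-77.4')
c=cam('wrist');save(c,'w8')
```

```text
[ 0.55966352 -0.0914346   0.14505659] 0.009298025254233202 [ 0.64322744  0.49503039 -0.92656325]
delta tool [ 0.0786 -0.1382  0.0241]
tool y angle -9.680565930573398 need 77.2-77.4
```

jog_arm(motion=[[0.004,-0.006,0,0,0,-0.11,0.002],[0.012,-0.02,0,0,0,-0.22,0.002],[0.022,-0.038,0,0,0,-0.33,0.002],[0.032,-0.056,0,0,0,-0.44,0.002],[0.042,-0.074,0,0,0,-0.55,0.002],[0.052,-0.092,0,0,0,-0.66,0.002],[0.062,-0.11,0,0,0,-0.77,0.002],[0.071,-0.125,0,0,0,-0.88,0.002],[0.077,-0.135,0,0,0,-0.99,0.002],[0.0786,-0.138,0,0,0,-1.1,0.002]])

```text
time: 17.4
tool_pos: [0.4325, 0.011, 0.14]
tcp_rot: [-0.001, 0.311, 0.95, -0.0]
wrist_force: [-0.6, 0.5, 0.6]
opening: 0.0092
gripper_force: 39.1
```

jog_arm(motion=[[0,0,0.006,0,0,-0.11,0.002],[0,0,0.015,0,0,-0.22,0.002],[0,0,0.022,0,0,-0.33,0.002],[0,0,0.024,0,0,-0.4,0.002],[0,0,0.024,0,0,-0.418,0.002],[0,0,0.024,0,0,-0.418,0.002],[0,0,0.024,0,0,-0.418,0.002]])

```text
time: 17.98
tool_pos: [0.4344, 0.0098, 0.1171]
tcp_rot: [-0.0, 0.112, 0.994, 0.0]
wrist_force: [0.6, 1.0, -1.1]
opening: 0.009
gripper_force: 39.1
```

Run:
```python
from h import *
c=cam('wrist');save(c,'w9');s=state();T=q2R(s['tcp_rot']);t=np.array(s['tool_pos']);print(t,s['opening'],T.round(4).tolist())
g0=np.array([.4368,.0092,t[2]]);print('delta tool',(T.T@(g0-t)).round(4),np.degrees(np.arctan2(T[1,1],T[0,1])))
print('groove px',proj(c,(.4368,.0092,.0355)),'tab top centre px',proj(c,t+[0,0,.0297]),'seat px',proj(c,t-[0,0,.0283]))
g=c['img'].astype(int).mean(2)
for v in range(90,330,8): print(v,g[v,272:372:4].astype(int).tolist())
```

```text
[0.43456778 0.00979664 0.11730892] 0.009186465437743796 [[-0.975, 0.2221, -0.0], [0.2221, 0.975, -0.0], [0.0, -0.0, -1.0]]
delta tool [-0.0023 -0.0001 -0.    ] 77.1685145690847
groove px (np.float64(322.0095547001407), np.float64(248.0872902365491)) tab top centre px (np.float64(322.8488508175052), np.float64(338.19899931163866)) seat px (np.float64(322.3778605389333), np.float64(276.47933512330803))
90 [148, 111, 108, 90, 75, 66, 74, 71, 79, 79, 71, 64, 38, 43, 38, 42, 55, 44, 41, 44, 42, 42, 42, 46, 41]
98 [87, 80, 86, 82, 84, 81, 78, 86, 83, 80, 79, 40, 40, 43, 43, 41, 40, 43, 42, 50, 48, 45, 43, 43, 38]
106 [83, 87, 86, 96, 93, 92, 84, 87, 86, 80, 71, 66, 44, 43, 42, 51, 38, 37, 48, 37, 44, 50, 42, 36, 43]
114 [76, 87, 111, 111, 89, 88, 86, 83, 92, 78, 76, 68, 40, 37, 40, 44, 44, 48, 48, 48, 44, 48, 50, 45, 47]
122 [85, 75, 93, 87, 89, 97, 79, 76, 77, 79, 81, 80, 46, 41, 36, 46, 45, 47, 54, 48, 40, 47, 41, 48, 42]
130 [82, 71, 81, 93, 73, 76, 81, 78, 78, 77, 79, 82, 40, 42, 42, 49, 48, 43, 42, 45, 36, 41, 42, 42, 43]
138 [76, 74, 76, 75, 77, 74, 80, 77, 75, 76, 79, 79, 39, 50, 42
[... 2131 characters left out ...]

282 [100, 110, 107, 103, 100, 153, 161, 160, 160, 163, 96, 104, 104, 104, 103, 140, 154, 156, 157, 160, 159, 162, 158, 162, 160]
290 [98, 103, 109, 119, 119, 240, 134, 78, 81, 18, 103, 104, 104, 95, 103, 80, 68, 75, 76, 167, 161, 164, 162, 163, 165]
298 [109, 110, 114, 32, 8, 16, 72, 77, 80, 21, 104, 106, 103, 111, 104, 93, 46, 78, 81, 68, 11, 3, 135, 165, 167]
306 [106, 117, 16, 15, 22, 28, 84, 79, 80, 44, 105, 115, 114, 117, 108, 102, 21, 74, 79, 82, 21, 23, 18, 29, 61]
314 [124, 96, 18, 22, 28, 63, 80, 78, 77, 20, 124, 133, 135, 135, 128, 122, 3, 78, 81, 78, 28, 18, 25, 18, 68]
322 [119, 23, 23, 18, 15, 84, 81, 76, 55, 14, 126, 133, 134, 138, 128, 124, 18, 85, 78, 84, 58, 23, 26, 22, 40]
```

Run:
```python
from h import *
c=load('w9');s=state();T=q2R(s['tcp_rot']);t=np.array(s['tool_pos'])
g=c['img'].astype(int).mean(2)
print([(v,int(g[v,319:327].mean())) for v in range(240,420,3)])
for n,dz in(('top',.0297),('bot',-.0063),('armtip',-.0373)):
    print(n,[(x,round(proj(c,t+T@np.array([x,0,-dz]))[1],1)) for x in(-.015,-.013,-.011,.011,.013,.015)])
for v in (250,280,330,340,350,360): print(v,[(u,int(g[v,u])) for u in range(300,346,2)])
```

```text
[(240, 106), (243, 131), (246, 163), (249, 144), (252, 102), (255, 103), (258, 103), (261, 104), (264, 107), (267, 120), (270, 135), (273, 113), (276, 103), (279, 103), (282, 104), (285, 103), (288, 103), (291, 105), (294, 104), (297, 106), (300, 104), (303, 104), (306, 114), (309, 131), (312, 131), (315, 133), (318, 135), (321, 135), (324, 134), (327, 134), (330, 133), (333, 132), (336, 134), (339, 133), (342, 140), (345, 161), (348, 168), (351, 167), (354, 167), (357, 166), (360, 163), (363, 107), (366, 93), (369, 97), (372, 104), (375, 110), (378, 112), (381, 104), (384, 111), (387, 103), (390, 101), (393, 93), (396, 99), (399, 112), (402, 107), (405, 119), (408, 120), (411, 111), (414, 17), (417, 13)]
top [(-0.015, np.float64(370.3)), (-0.013, np.float64(366.1)), (-0.011, np.float64(361.9)), (0.011, np.float64(313.2)), (0.013, np.float64(308.5)), (0.015, np.float64(303.8))]
bot [(-0.015, np.float64(321.8)), (-0.013, np.float64(318.3)), (-0.011, np.float64(314.8)), (0.011, np.float64(274.5)), (0.013, np.float64(270.6)), (0.015, np.float64(266.8))]
armtip [(-0.015, np.float64(293.4
[... 1083 characters left out ...]
2), (318, 132), (320, 131), (322, 131), (324, 130), (326, 134), (328, 131), (330, 125), (332, 110), (334, 28), (336, 17), (338, 29), (340, 9), (342, 24), (344, 20)]
350 [(300, 11), (302, 24), (304, 19), (306, 25), (308, 20), (310, 96), (312, 136), (314, 162), (316, 167), (318, 169), (320, 174), (322, 171), (324, 169), (326, 162), (328, 156), (330, 151), (332, 129), (334, 23), (336, 22), (338, 23), (340, 13), (342, 21), (344, 27)]
360 [(300, 23), (302, 23), (304, 24), (306, 30), (308, 25), (310, 81), (312, 138), (314, 159), (316, 167), (318, 165), (320, 162), (322, 162), (324, 164), (326, 164), (328, 152), (330, 138), (332, 82), (334, 16), (336, 15), (338, 19), (340, 7), (342, 25), (344, 19)]
```

Run:
```python
from h import *
c=load('w9');g=c['img'].astype(int).mean(2)
for u in (258,264,282,296,360,380,400,420): print(u,[int(x) for x in g[230:268,u]])
u=np.array([.2222,.975,0]);n=np.array([-.975,.2222,0]);G=np.array([.4368,.0092,.03])
for s in(-.04,-.02,.03,.06):print(s,[tuple(np.round(proj(c,G+u*s+n*.0075*a),1)) for a in(1,-1)])
```

```text
258 [7, 1, 16, 27, 15, 20, 25, 19, 30, 29, 32, 32, 31, 34, 32, 43, 36, 39, 41, 43, 35, 41, 36, 34, 28, 32, 37, 32, 19, 31, 27, 23, 18, 41, 98, 105, 101, 109]
264 [22, 8, 6, 21, 16, 24, 18, 24, 29, 27, 33, 31, 36, 34, 35, 40, 43, 37, 42, 36, 37, 32, 36, 28, 30, 30, 29, 30, 35, 28, 23, 27, 27, 25, 69, 94, 103, 106]
282 [44, 43, 52, 46, 50, 89, 117, 142, 157, 164, 176, 192, 198, 212, 214, 219, 219, 207, 216, 222, 210, 199, 190, 183, 157, 124, 106, 99, 101, 108, 116, 118, 115, 115, 110, 111, 108, 105]
296 [243, 241, 240, 242, 242, 241, 242, 220, 146, 149, 168, 181, 191, 205, 210, 218, 224, 224, 226, 223, 217, 205, 197, 188, 162, 121, 112, 118, 116, 121, 113, 125, 131, 144, 161, 167, 169, 166]
360 [122, 119, 140, 160, 147, 99, 90, 100, 101, 113, 117, 123, 127, 126, 129, 130, 136, 134, 137, 137, 130, 124, 119, 114, 103, 135, 162, 162, 160, 166, 165, 163, 166, 164, 161, 160, 160, 164]
380 [225, 151, 123, 124, 104, 109, 130, 152, 162, 169, 182, 197, 203, 171, 157, 133, 122, 134, 137, 133, 136, 127, 119, 112, 106, 153, 166, 162, 160, 163, 167, 165, 165, 164, 167, 161, 163, 164]
400 [145, 121, 146, 156, 133, 112, 131, 153, 165, 179, 188, 195, 202, 207, 205, 203, 214, 217, 220, 202, 150, 127, 121, 111, 106, 150, 164, 166, 159, 161, 166, 163, 162, 163, 164, 158, 156, 161]
420 [204, 144, 118, 126, 108, 110, 135, 154, 164, 177, 185, 198, 200, 206, 203, 208, 209, 214, 215, 214, 205, 196, 186, 167, 142, 156, 161, 162, 160, 166, 163, 163, 158, 165, 159, 155, 158, 161]
-0.04 [(np.float64(266.1), np.float64(235.6)), (np.float64(267.1), np.float64(255.2))]
-0.02 [(np.float64(294.0), np.float64(235.6)), (np.float64(294.5), np.float64(255.2))]
0.03 [(np.float64(364.0), np.float64(235.7)), (np.float64(363.1), np.float64(255.3))]
0.06 [(np.float64(405.9), np.float64(235.7)), (np.float64(404.3), np.float64(255.4))]
```

jog_arm(motion=[[-0.003,0,0.006,0,0,0,0.002],[-0.0033,0,0.018,0,0,0,0.002],[-0.0033,0,0.03,0,0,0,0.002],[-0.0033,0,0.036,0,0,0,0.002],[-0.0033,0,0.037,0,0,0,0.002],[-0.0033,0,0.037,0,0,0,0.002],[-0.0033,0,0.037,0,0,0,0.002]], squeeze=60)

```text
time: 18.62
tool_pos: [0.4382, 0.009, 0.0808]
tcp_rot: [0.0, 0.111, 0.994, -0.0]
wrist_force: [0.6, -0.0, -0.5]
opening: 0.009
gripper_force: 64.2
```

Run:
```python
from h import *
s=state();T=q2R(s['tcp_rot']);t=np.array(s['tool_pos']);print(t,s['wrist_force'],(T.T@(np.array([.4368,.0092,t[2]])-t)).round(4),T.round(4).tolist())
```

```text
[0.43815331 0.00903551 0.08077014] [ 0.58239359 -0.04057328 -0.48704622] [ 0.0014 -0.0001 -0.    ] [[-0.9754, 0.2203, 0.0006], [0.2203, 0.9754, -0.0001], [-0.0006, 0.0001, -1.0]]
```

jog_arm(motion=[[0,0,0.003,0,0,0,0.002],[0,0,0.006,0,0,0,0.002],[0,0,0.008,0,0,0,0.002],[0,0,0.01,0,0,0,0.002],[0,0,0.011,0,0,0,0.002]])

```text
time: 19.03
tool_pos: [0.4374, 0.0092, 0.069]
tcp_rot: [-0.0, 0.111, 0.994, 0.0]
wrist_force: [-2.2, 1.2, 4.6]
opening: 0.009
gripper_force: 65.0
```

jog_arm(motion=[[0,0,0.001,0,0,0,0.002],[0,0,0.002,0,0,0,0.002],[0,0,0.003,0,0,0,0.002],[0,0,0.004,0,0,0,0.002]])

```text
time: 19.37
tool_pos: [0.4378, 0.0092, 0.0656]
tcp_rot: [0.0, 0.111, 0.994, 0.0]
wrist_force: [-3.2, 1.4, 3.3]
opening: 0.0085
gripper_force: 65.1
```

jog_arm(motion=[[0,0,0.001,0,0,0,0.002],[0,0,0.002,0,0,0,0.002],[0,0,0.003,0,0,0,0.002],[0,0,0.004,0,0,0,0.002]])

```text
time: 19.7
tool_pos: [0.4375, 0.0091, 0.0608]
tcp_rot: [-0.0, 0.111, 0.994, -0.0]
wrist_force: [-0.5, 1.1, -1.0]
opening: 0.0088
gripper_force: 64.4
```

jog_arm(motion=[[0,0,0.001,0,0,0,0.002],[0,0,0.002,0,0,0,0.002],[0,0,0.003,0,0,0,0.002],[0,0,0.003,0,0,0,0.002]])

```text
time: 20.03
tool_pos: [0.4378, 0.0091, 0.0582]
tcp_rot: [0.0, 0.111, 0.994, -0.0]
wrist_force: [-1.3, 0.5, -0.9]
opening: 0.0091
gripper_force: 64.4
```

jog_arm(motion=[[0,0,0.001,0,0,0,0.002],[0,0,0.002,0,0,0,0.002],[0,0,0.002,0,0,0,0.002]])

```text
time: 20.28
tool_pos: [0.4384, 0.009, 0.0575]
tcp_rot: [0.0, 0.111, 0.994, -0.0]
wrist_force: [-4.7, 0.3, 11.0]
opening: 0.0094
gripper_force: 66.2
```

jog_arm(motion=[[0,0,-0.002,0,0,0,0.02],[0,0,-0.002,0,0,0,0.035],[0,0,-0.002,0,0,0,0.045],[0,0,-0.002,0,0,0,0.045],[0,0,-0.015,0,0,0,0.045],[0,0,-0.045,0,0,0,0.045],[0,0,-0.08,0,0,0,0.045],[0,0,-0.1,0,0,0,0.045],[0,0,-0.1,0,0,0,0.045]], squeeze=20)

```text
time: 21.03
tool_pos: [0.441, 0.0088, 0.1617]
tcp_rot: [0.004, 0.111, 0.994, 0.0]
wrist_force: [0.6, -0.8, 0.1]
opening: 0.0451
gripper_force: 0.0
```

Run:
```python
from h import *
c=cam('wrist');save(c,'w10');s=state();T=q2R(s['tcp_rot']);t=np.array(s['tool_pos']);print(t,s['wrist_force'])
print('key delta',(T.T@(np.array([.478,.199,.125])-t)).round(4))
G=np.array([.4368,.0092,0]);g=c['img'].astype(int).mean(2)
for z in(.088,.052):print(z,[np.round(proj(c,G+[-.975*a,.222*a,z]),1).tolist() for a in(.013,-.013)])
u,v=map(int,proj(c,G+[0,0,.088]));print(u,v)
for y in range(v-50,v+26,4):print(y,g[y,u-24:u+26:3].astype(int).tolist())
```

```text
[0.43984616 0.0089006  0.15914254] [ 0.47202378  0.8415774  -0.35150605]
key delta [0.0048 0.1938 0.0343]
0.088 [[321.3, 223.3], [321.2, 259.6]]
0.052 [[321.3, 210.5], [321.2, 242.6]]
321 241
191 [244, 228, 226, 226, 222, 219, 242, 241, 241, 225, 222, 133, 166, 164, 162, 163, 159]
195 [116, 89, 80, 97, 88, 253, 241, 241, 218, 221, 219, 187, 135, 119, 142, 129, 121]
199 [108, 105, 107, 104, 81, 118, 118, 220, 219, 220, 218, 206, 121, 117, 123, 122, 122]
203 [242, 243, 241, 240, 88, 126, 137, 228, 223, 229, 225, 125, 122, 129, 125, 126, 128]
207 [239, 240, 241, 234, 88, 121, 115, 192, 171, 152, 117, 120, 124, 122, 125, 124, 120]
211 [219, 212, 212, 205, 97, 106, 134, 187, 167, 142, 120, 93, 95, 96, 94, 99, 99]
215 [167, 167, 166, 161, 158, 127, 150, 219, 236, 225, 135, 113, 111, 114, 115, 111, 112]
219 [212, 214, 206, 208, 209, 152, 222, 235, 242, 246, 163, 120, 130, 127, 125, 129, 126]
223 [219, 219, 218, 218, 219, 146, 196, 234, 242, 205, 161, 126, 135, 132, 132, 135, 135]
227 [162, 161, 164, 166, 163, 125, 209, 237, 241, 236, 168, 102, 97, 104, 106, 103, 99]
231 [107, 108, 109, 105, 87, 161, 155, 223, 242, 243, 149, 117, 164, 163, 157, 163, 156]
235 [241, 242, 241, 243, 108, 156, 160, 230, 242, 243, 154, 119, 160, 160, 159, 164, 162]
239 [241, 240, 240, 238, 131, 244, 155, 192, 228, 230, 221, 117, 141, 161, 162, 160, 158]
243 [229, 209, 209, 209, 156, 163, 161, 128, 187, 250, 150, 121, 121, 119, 129, 115, 118]
247 [162, 165, 163, 165, 164, 167, 169, 111, 110, 113, 122, 74, 74, 73, 78, 79, 76]
251 [234, 161, 164, 164, 162, 162, 163, 141, 157, 155, 138, 102, 137, 135, 133, 135, 131]
255 [165, 156, 159, 162, 162, 160, 165, 147, 173, 166, 145, 117, 161, 160, 162, 159, 159]
259 [236, 167, 133, 170, 169, 164, 173, 146, 173, 166, 142, 125, 135, 171, 172, 172, 172]
263 [163, 66, 61, 125, 164, 161, 162, 145, 172, 166, 143, 153, 53, 74, 167, 163, 160]
```

Run:
```python
from h import *
c=load('w10');g=c['img'].astype(int).mean(2)
for y in range(200,300,4):print(y,g[y,300:345:3].astype(int).tolist())
G=np.array([.4368,.0092,0])
for n,o in(('scene','scene0'),('side','s6')):
    d=cam(n);save(d,n+'11');f=cv2.cvtColor(d['img'],6).astype(int);e=cv2.cvtColor(load(o)['img'],6).astype(int)
    print(n,[np.round(proj(d,G+[0,0,z]),1).tolist() for z in(.03,.052,.088)])
    u,v=map(int,proj(d,G+[0,0,.07]))
    for y in range(v-14,v+22,2):print(y,f[y,u-14:u+15:2].tolist(),'|',e[y,u-14:u+15:2].tolist())
```

```text
200 [169, 178, 169, 77, 124, 121, 226, 220, 221, 221, 223, 119, 122, 123, 122]
204 [242, 241, 240, 84, 123, 117, 224, 223, 208, 226, 128, 120, 124, 123, 124]
208 [241, 241, 238, 89, 111, 110, 212, 204, 204, 121, 116, 113, 114, 115, 114]
212 [146, 144, 142, 114, 103, 153, 192, 188, 190, 117, 87, 93, 93, 96, 89]
216 [179, 178, 147, 175, 130, 171, 241, 247, 236, 158, 117, 121, 121, 120, 124]
220 [219, 220, 220, 214, 155, 229, 231, 243, 243, 167, 120, 130, 132, 130, 130]
224 [207, 208, 208, 213, 151, 175, 233, 241, 224, 161, 125, 122, 128, 124, 125]
228 [122, 130, 126, 113, 140, 174, 235, 242, 245, 159, 111, 127, 128, 134, 139]
232 [115, 129, 129, 85, 162, 157, 231, 240, 245, 154, 119, 158, 159, 157, 160]
236 [243, 241, 240, 116, 164, 238, 229, 240, 243, 210, 122, 164, 162, 163, 164]
240 [239, 239, 239, 126, 247, 150, 198, 241, 238, 212, 118, 158, 163, 159, 160]
244 [167, 168, 168, 157, 158, 163, 128, 175, 205, 145, 124, 124, 123, 121, 121]
248 [164, 166, 162, 165, 162, 160, 99, 104, 110, 103, 83, 89, 87, 90, 85]
252 [156, 159, 159, 160, 156, 159, 143, 169, 162, 143, 105, 145, 140, 138, 
[... 5853 characters left out ...]
55, 135] | [230, 237, 237, 228, 221, 215, 136, 202, 146, 227, 175, 169, 151, 119, 149]
282 [172, 236, 236, 234, 159, 238, 221, 168, 212, 186, 163, 196, 166, 155, 135] | [216, 237, 237, 235, 205, 163, 139, 130, 133, 172, 146, 153, 140, 113, 138]
284 [125, 187, 156, 155, 124, 192, 180, 159, 208, 205, 147, 165, 149, 151, 137] | [196, 236, 236, 236, 190, 143, 143, 107, 111, 108, 137, 146, 147, 119, 116]
286 [120, 148, 155, 156, 114, 161, 162, 148, 118, 77, 60, 103, 148, 137, 112] | [191, 230, 236, 236, 188, 142, 143, 94, 67, 56, 63, 92, 143, 138, 116]
288 [109, 178, 155, 156, 140, 158, 165, 73, 52, 53, 54, 51, 92, 124, 124] | [173, 215, 235, 235, 219, 135, 143, 62, 50, 52, 52, 49, 119, 143, 131]
```

Run:
```python
from h import *
c=cam('wrist');save(c,'w12');s=state();T=q2R(s['tcp_rot']);t=np.array(s['tool_pos']);print(s['time'],t)
g=c['img'].astype(int).mean(2);g0=load('w10')['img'].astype(int).mean(2)
for h in(g0,g):print([(v,int(h[v,319:327].mean())) for v in range(196,300,3)])
G=np.array([.4368,.0092,.03]);n=np.array([-.975,.222,0])
for th in range(-10,45,5):
    a=np.radians(th);o=[]
    for x,h in((.013,.022),(.013,.058),(-.013,.058)):
        o.append(round(proj(c,G+n*(x*np.cos(a)-h*np.sin(a))+[0,0,h*np.cos(a)+x*np.sin(a)])[1]))
    print(th,o)
# sat/texture: per-row left/right edges of tab
for v in range(200,296,6): print(v,c['img'][v,306:342:3].tolist())
```

```text
21.2333 [0.43699273 0.00918787 0.15498457]
[(196, 225), (199, 219), (202, 221), (205, 184), (208, 202), (211, 152), (214, 121), (217, 233), (220, 234), (223, 226), (226, 225), (229, 234), (232, 241), (235, 242), (238, 243), (241, 238), (244, 184), (247, 118), (250, 144), (253, 165), (256, 165), (259, 166), (262, 165), (265, 167), (268, 167), (271, 165), (274, 166), (277, 164), (280, 191), (283, 243), (286, 185), (289, 107), (292, 101), (295, 100), (298, 99)]
[(196, 240), (199, 228), (202, 228), (205, 217), (208, 221), (211, 199), (214, 160), (217, 207), (220, 158), (223, 225), (226, 217), (229, 225), (232, 233), (235, 234), (238, 242), (241, 243), (244, 226), (247, 183), (250, 172), (253, 157), (256, 109), (259, 157), (262, 167), (265, 167), (268, 167), (271, 165), (274, 166), (277, 167), (280, 165), (283, 164), (286, 238), (289, 241), (292, 243), (295, 123), (298, 105)]
-10 [212, 216, 255]
-5 [215, 224, 262]
0 [218, 232, 268]
5 [221, 240, 274]
10 [224, 247, 280]
15 [227, 255, 285]
20 [230, 262, 289]
25 [233, 268, 292]
30 [235, 274, 295]
35 [238, 280, 297]
40 [241, 284, 298]
200 [[10
[... 2554 characters left out ...]
, 114], [169, 169, 167], [176, 172, 169], [156, 153, 152], [137, 133, 126], [84, 80, 75], [76, 72, 66], [171, 163, 154]]
278 [[110, 110, 109], [109, 110, 108], [98, 100, 97], [93, 92, 92], [108, 110, 106], [172, 172, 168], [172, 173, 168], [153, 155, 147], [67, 62, 60], [65, 65, 63], [69, 67, 68], [59, 61, 59]]
284 [[108, 114, 114], [100, 102, 101], [93, 97, 95], [91, 93, 91], [160, 161, 156], [175, 173, 170], [169, 169, 165], [159, 158, 156], [96, 97, 96], [101, 98, 102], [95, 97, 96], [60, 61, 60]]
290 [[109, 112, 113], [103, 102, 103], [101, 99, 99], [96, 99, 103], [160, 158, 157], [244, 243, 242], [243, 242, 242], [235, 234, 231], [97, 99, 97], [100, 100, 97], [97, 99, 98], [60, 58, 59]]
```

jog_arm(motion=[[0,0.01,-0.005,0,0,0,0.02],[0.001,0.035,-0.01,0,0,0,0.0],[0.001,0.07,-0.012,0,0,0,0.0],[0.001,0.105,-0.012,0,0,0,0.0],[0.001,0.14,-0.012,0,0,0,0.0],[0.001,0.17,-0.012,0,0,0,0.0],[0.001,0.188,-0.012,0,0,0,0.0],[0.001,0.194,-0.012,0,0,0,0.0],[0.001,0.194,-0.012,0,0,0,0.0],[0.001,0.194,-0.012,0,0,0,0.0]])

```text
time: 22.07
tool_pos: [0.4788, 0.1984, 0.1674]
tcp_rot: [-0.001, 0.11, 0.994, -0.001]
wrist_force: [0.2, 0.3, 0.2]
opening: 0.0001
gripper_force: 0.0
```

Run:
```python
from h import *
for i in range(3): c=cam('wrist')
save(c,'w13');d=cam('side');save(d,'s13');s=state();T=q2R(s['tcp_rot']);t=np.array(s['tool_pos']);print(s['time'],t,s['wrist_force'])
print('key delta',(T.T@(np.array([.478,.199,.1])-t)).round(4))
G=np.array([.4368,.0092,.03]);n=np.array([-.975,.222,0])
for nm,k in(('w',c),('s',d)):
  for th in(-20,0,20,40):
    a=np.radians(th);o=[]
    for x,h in((0,0),(.013,.022),(.013,.058),(-.013,.058),(-.013,.022)):
        o.append(np.round(proj(k,G+n*(x*np.cos(a)-h*np.sin(a))+[0,0,h*np.cos(a)+x*np.sin(a)])).astype(int).tolist())
    print(nm,th,o)
g=c['img'].astype(int).mean(2)
print('cols',list(range(15,120,5)))
for v in range(190,300,5):print(v,g[v,15:120:5].astype(int).tolist())
h=d['img'].astype(int).mean(2);print('side')
for v in range(250,292,2):print(v,h[v,266:312:2].astype(int).tolist())
```

```text
22.2667 [0.47938052 0.19753403 0.16822742] [-0.10532819 -0.13499367 -0.51037859]
key delta [0.0017 0.0011 0.0682]
w -20 [[98, 224], [81, 205], [44, 198], [42, 236], [80, 238]]
w 0 [[98, 224], [78, 215], [42, 228], [51, 263], [85, 246]]
w 20 [[98, 224], [77, 226], [48, 256], [65, 282], [91, 252]]
w 40 [[98, 224], [80, 237], [61, 278], [82, 292], [98, 253]]
s -20 [[290, 282], [281, 278], [276, 267], [286, 262], [291, 273]]
s 0 [[290, 282], [284, 275], [283, 263], [294, 261], [295, 274]]
s 20 [[290, 282], [287, 274], [292, 261], [302, 263], [297, 276]]
s 40 [[290, 282], [291, 273], [300, 262], [308, 267], [299, 278]]
cols [15, 20, 25, 30, 35, 40, 45, 50, 55, 60, 65, 70, 75, 80, 85, 90, 95, 100, 105, 110, 115]
190 [89, 88, 86, 84, 93, 86, 89, 86, 96, 85, 91, 82, 95, 95, 237, 220, 218, 216, 236, 237, 237]
195 [90, 86, 101, 97, 96, 107, 85, 102, 79, 77, 72, 81, 83, 85, 241, 221, 220, 216, 237, 236, 234]
200 [82, 90, 81, 92, 85, 85, 70, 77, 75, 76, 76, 80, 82, 114, 98, 89, 83, 107, 242, 240, 219]
205 [94, 101, 92, 89, 98, 93, 81, 77, 74, 140, 161, 131, 87, 85, 83, 89, 83, 87, 128, 223, 220]
[... 3665 characters left out ...]
34, 234, 226, 192, 228, 235, 235, 227, 217, 218, 144, 160, 159, 141, 213, 231, 177, 173, 149, 145, 148, 148, 172]
282 [234, 234, 231, 174, 214, 235, 235, 232, 206, 236, 219, 170, 211, 185, 161, 193, 173, 168, 146, 145, 146, 147, 170]
284 [233, 234, 233, 201, 195, 234, 234, 234, 190, 191, 177, 158, 209, 204, 146, 161, 158, 162, 147, 153, 164, 121, 149]
286 [232, 233, 233, 225, 189, 226, 234, 233, 186, 160, 162, 147, 119, 76, 61, 104, 158, 148, 130, 144, 127, 121, 133]
288 [231, 233, 233, 230, 170, 213, 234, 233, 220, 155, 163, 72, 52, 57, 55, 53, 92, 124, 131, 180, 220, 221, 228]
290 [216, 163, 200, 233, 206, 166, 234, 233, 205, 153, 161, 50, 52, 55, 55, 52, 104, 233, 234, 233, 233, 232, 198]
```

Run:
```python
from h import *
G=np.array([.4368,.0092,.03]);n=np.array([-.975,.222,0]);u=np.array([.2222,.975,0])
W=load('w13');S=load('s13')
for th in(90,95,100):
  a=np.radians(th)
  f=lambda x,h,y:G+u*y+n*(x*np.cos(a)-h*np.sin(a))+np.array([0,0,h*np.cos(a)+x*np.sin(a)])
  for nm,k in(('w',W),('s',S)):
    print(th,nm,[(l,np.round(proj(k,f(*p))).astype(int).tolist()) for l,p in(('tipL',(.013,.058,-.005)),('tipR',(.013,.058,.005)),('rootL',(.013,.022,-.005)),('rootR',(.013,.022,.005)),('armend',(.008,-.009,0)),('tiplow',(-.013,.058,0)))])
g=W['img'].astype(int).mean(2)
for v in range(206,294,3):print(v,[int(x) for x in g[v,76:120:2]])
```

```text
90 w [('tipL', [97, 291]), ('tipR', [108, 291]), ('rootL', [88, 253]), ('rootR', [100, 253]), ('armend', [90, 216]), ('tiplow', [119, 279])]
90 s [('tipL', [313, 276]), ('tipR', [312, 273]), ('rootL', [299, 278]), ('rootR', [298, 275]), ('armend', [286, 280]), ('tiplow', [313, 283])]
95 w [('tipL', [100, 290]), ('tipR', [112, 290]), ('rootL', [90, 253]), ('rootR', [102, 253]), ('armend', [90, 217]), ('tiplow', [122, 275])]
95 s [('tipL', [313, 277]), ('tipR', [312, 275]), ('rootL', [299, 278]), ('rootR', [298, 276]), ('armend', [286, 280]), ('tiplow', [312, 285])]
100 w [('tipL', [104, 287]), ('tipR', [115, 287]), ('rootL', [92, 253]), ('rootR', [103, 253]), ('armend', [90, 218]), ('tiplow', [124, 272])]
100 s [('tipL', [314, 279]), ('tipR', [313, 277]), ('rootL', [299, 279]), ('rootR', [299, 277]), ('armend', [287, 279]), ('tiplow', [312, 287])]
206 [89, 80, 85, 84, 80, 86, 91, 85, 85, 88, 87, 83, 93, 132, 127, 124, 123, 224, 222, 222, 220, 222]
209 [81, 84, 87, 85, 84, 81, 89, 92, 83, 90, 95, 84, 80, 102, 125, 125, 162, 227, 224, 223, 212, 220]
212 [81, 81, 81, 83, 86, 100, 117, 10
[... 2307 characters left out ...]
, 187, 103, 89, 62, 71, 94]
278 [100, 99, 101, 108, 117, 120, 120, 118, 113, 113, 106, 121, 249, 245, 245, 242, 214, 135, 96, 92, 92, 92]
281 [100, 104, 94, 98, 113, 115, 111, 109, 106, 101, 107, 101, 214, 246, 244, 245, 227, 168, 94, 97, 94, 87]
284 [108, 113, 101, 105, 115, 112, 117, 127, 115, 115, 112, 110, 137, 250, 245, 245, 235, 197, 112, 88, 96, 105]
287 [106, 116, 110, 103, 104, 113, 122, 131, 122, 103, 110, 117, 118, 238, 250, 250, 246, 224, 131, 102, 112, 113]
290 [111, 116, 123, 112, 101, 95, 96, 115, 111, 100, 111, 107, 110, 103, 113, 118, 114, 100, 101, 107, 102, 102]
293 [114, 120, 130, 125, 116, 111, 111, 118, 118, 96, 96, 107, 115, 110, 111, 110, 113, 118, 105, 111, 103, 102]
```

The clip is on the groove: its outline fits the seat on the rod's axis to about a millimetre. It has swung sideways about the rod and rests on the guide, still barring the rod. Next is the start key.

jog_arm(motion=[[0.001,0.001,0.02,0,0,0,0],[0.001,0.001,0.045,0,0,0,0],[0.001,0.001,0.058,0,0,0,0],[0.001,0.001,0.064,0,0,0,0],[0.001,0.001,0.066,0,0,0,0],[0.001,0.001,0.068,0,0,0,0],[0.001,0.001,0.07,0,0,0,0]])

```text
time: 22.85
tool_pos: [0.4797, 0.1998, 0.0995]
tcp_rot: [0.001, 0.111, 0.994, 0.0]
wrist_force: [-0.3, -0.2, 0.0]
opening: 0.0001
gripper_force: 0.0
```

jog_arm(motion=[[0,0,0.001,0,0,0,0],[0,0,0.002,0,0,0,0],[0,0,0.003,0,0,0,0],[0,0,0.003,0,0,0,0]])

```text
time: 23.18
tool_pos: [0.4796, 0.1998, 0.0961]
tcp_rot: [0.001, 0.111, 0.994, 0.0]
wrist_force: [1.5, -1.3, 3.7]
opening: -0.0
gripper_force: 1.7
```

jog_arm(motion=[[0,0,0.001,0,0,0,0],[0,0,0.002,0,0,0,0],[0,0,0.003,0,0,0,0],[0,0,0.003,0,0,0,0]])

```text
time: 23.52
tool_pos: [0.4797, 0.1999, 0.0939]
tcp_rot: [0.001, 0.111, 0.994, 0.0]
wrist_force: [-1.3, -2.4, 12.4]
opening: -0.0002
gripper_force: 6.4
```

jog_arm(motion=[[0,0,0.001,0,0,0,0],[0,0,0.0015,0,0,0,0],[0,0,0.0015,0,0,0,0]])

```text
time: 23.77
tool_pos: [0.4798, 0.1999, 0.0937]
tcp_rot: [0.001, 0.111, 0.994, 0.0]
wrist_force: [-6.7, -4.8, 24.4]
opening: -0.0001
gripper_force: 12.1
```

jog_arm(motion=[[0,0,-0.004,0,0,0,0],[0,0,-0.012,0,0,0,0],[0,0,-0.03,0,0,0,0],[0,0,-0.06,0,0,0,0],[0,0,-0.075,0,0,0,0],[0,0,-0.075,0,0,0,0],[0,0,-0.075,0,0,0,0]])

```text
time: 24.35
tool_pos: [0.4789, 0.2001, 0.1664]
tcp_rot: [0.0, 0.111, 0.994, 0.0]
wrist_force: [-1.0, 1.0, -0.4]
opening: 0.0
gripper_force: 0.0
```

Run:
```python
from h import *
c=cam('wrist');s=state();print(s['time'],s['tool_pos'],s['wrist_force'])
a=c['img'].astype(int)[200:300,60:130];b=load('w13')['img'].astype(int)[200:300,60:130];print('clip region diff',abs(a-b).mean())
d=cam('side')['img'].astype(int);e=load('s13')['img'].astype(int);print('side diff rail',abs(d-e)[250:300,262:320].mean())
```

```text
24.4 [0.47812881 0.19981391 0.16508887] [-0.04936598  1.03012225 -0.68068891]
clip region diff 29.57909523809524
side diff rail 0.8895402298850574
```

The clip and rod look unchanged in the side view, and the key went right down and has been released. Handing in.

```bash
python3 -c "
from bench import manip
print(manip.finish_job())"
```

```text
the job is handed in; nothing more can be done
None
```

I handed the job in at about 24 s: crucible upright in the carrier when loaded, carrier home with the flap shut, clip snapped onto the groove, then the key pressed fully down and released. After I let go, the clip swung about 97° round the rod and came to rest sideways. By the camera it was still in the groove, and I did not set it upright again.

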